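# Slide a panel sample under the spring clip of a drilling jig

## Robot

A 6-joint arm with a two-finger parallel gripper is mounted at the origin on the work surface. World frame = base frame: x ahead of the robot, y to its left, z up, the work surface at z = 0. Lengths are in m, angles in degrees, forces in N, time in s.
With the tool pointing down it reaches from about 0.25 to 0.725 m from the base axis. Payload 9.7 kg.
Tool frame: the origin (TCP) lies at the very end of the fingers, on their centre line; the grasp point (between the pads) lies 19 mm behind it (bot.pinch_z is the distance from the TCP to the grasp point, in m); x points along the fingers, z is the direction in which the jaws open and shut, and the axes are right-handed (so a half turn about x gives the same grasp; the last joint's range is limited). The gripper opens to 85 mm and grips with 20 to 120 N. Pads are 22 mm wide; open, the fingers measure 114 mm over their backs; the gripper's body (76 mm by 85 mm) begins 54 mm behind the grasp point. The pads swing forward as they close: fully open they stand 13 mm farther back than shut.
Start: joints at [74.542, 4.979, 10.078, 95.1, 0, 90], TCP at [0.147, 0.53, 0.195] pointing down, gripper open.
Joint ranges: [-179.16, 179.16], [-48.56, 103.87], [-65.8, 70.77], [-126.05, 130.52], [-82.76, 87.17], [-180, 180]. Speed limits (degrees/s): [127.2, 127.2, 147.25, 180, 180, 180].

## Interface

Orientations are given as [roll, pitch, yaw] about the fixed x, y, z axes, in that order (R = Rz(yaw) Ry(pitch) Rx(roll)).
In Python, from workcell import bot gives the robot as it stands.
- The arm moves only by the tool play_rows, never from a script. Its argument "rows" is a list of rows, each a list of 3 entries, a list of its own where there are three numbers: the shift along the tool's x, y, z in cm, then the turn about the tool's x in degrees, then the finger opening in cm, from 0 to 8.54. A call has 1 to 12 rows; each row is the pose to reach, as a shift and turn from the pose commanded when the call began, along the tool's axes at that moment; what a row does not reach only later rows make up. A row lasts 1/12 s, in which the tool goes at most 41.7 mm and 7.16 degrees, less where a joint would pass 70% of its speed; a pose out of reach is approached as far as the arm can. A call with a gripper value outside its range is refused whole. The fingers move at their own pace and stop on an object; "squeeze" is the grip in N (left out, the last holds). Time passes only in rows, so rows that repeat a pose let the fingers close. It gives the time, the measured TCP pose, the force and the opening at its end, in the units of the state.
- bot.get_obs(): the state, without advancing time (a new reading comes with each control period).
- bot.camera(name): name is "scene" or "side" or "wrist"; returns (picture, depth): 420x560x3 uint8, blue, green, red; 420x560 float32, m along the optical axis (not along the pixel's ray), 0 where there is no reading.
- bot.camera_model(name): a dict with "fx", "fy", "cx", "cy" (pixels), "origin" and "attitude" of the camera in the world; the wrist camera has in their place "mount" (4x4, takes a point from camera to tool coordinates, whose origin is the TCP and whose axes are the tool frame's). Camera axes: x right, y down, z forward; pixel columns grow to the right and rows downward; lengths in m; the calibration is good to about 2 mm. A picture is of the moment at which its call begins: read the wrist's pose just before it. camera_model takes no time and is no camera call.
- bot.job_done(): hands the job in, once; it reports no verdict.
The state is a dict: "time": time; "q": joint angles; "qd": joint speeds; "joint_efforts": joint torques, N m; "ee_pos": TCP position; "tcp_rot": TCP orientation; "wrist_force": force on the tool from outside, world axes, zero at the start; "torque": the same for the moment, N m; "opening": finger opening in m.
Only numpy, scipy, OpenCV 4.12 (cv2) and the standard library are available. Lean on these libraries where they do the work, as an engineer would, in place of code of your own. Each camera call takes 0.05 s, during which the arm holds its last target.

## Task

Load the panel sample that lies in the lane of the small wooden drilling jig: press the long tail of the jig's spring clip down with one fingertip so that its jaw rises, and while it stays down push the sample along the lane with the other fingertip, under the jaw, until it is fully home against the end stop. Only then let the tail come up, so that the jaw clamps the sample, and move clear. Only push the sample, never lift or tip it, and leave the other things on the bench where they are.

Things in the scene. Friction and masses are not known exactly. Their poses are not given: they have to be found in the camera images.
- jig: Fixed drilling jig, plywood base 240 x 146 x 18 mm (jig frame x -140 to 100, y -64 to 82). Origin on the bench surface; +x is the way the sample is pushed (roughly away from the robot), +y to the left, z up. A spring clip, a steel rocker, is hinged along x at y 0, z 50 between posts at x -123 and 58 (tops z 56): its long tail lies on the -y side, its jaw over the lane on +y.
- lane (a point): start of the lane on the jig's bed, jig frame x -90, y 38, z 30 mm (the bed's top). The lane is 54 mm wide (jig y 11 to 65) between aluminium guides 14 mm high (x -90 to 80); the bed runs on behind it, unguided, to x -140.
- home (a point): point on the bed where the centre of the sample's underside is when fully home against the end stop: jig frame x 40, y 38, z 30 mm. The stop is an aluminium bar across the lane, its face at jig x 80 mm, top z 46 mm.
- sample: panel sample to load: plywood block faced with dark steel sheet, 80 (x) x 50 (y) x 16 (z) mm, about 80 g, square edges, flat on the bed in the lane. Origin at the centre of its underside; axes as the jig's. It starts 60 to 80 mm short of home, its leading edge still before the jaw.
- clip (a joint): angle of the spring clip, rad: 0 at rest, jaw down, 7 mm above the bed, blocking the sample; grows as the tail is pressed, to 0.36 at its hard limit (jaw 22 mm above the bed). The sample passes above about 0.24; the jaw rests on the sample at about 0.22. The spring always returns it: mid-tail about 3 N to start, 6.5 N to hold fully down.
- press_point (a point): point on the top face of the clip's tail, the part to press: flat steel plate 165 mm long (jig x -115 to 50), 38 mm wide (y -52 to -14). The point is halfway along, mid-width (jig x -32, y about -32 mm). z 48 mm at rest, when the plate slopes 0.36 rad up towards -y; fully pressed it is level at z 36 mm. Press it anywhere along its length; a fingertip may slide along it.
- jaw_nose (a point): underside of the round nose (8 mm thick) at the end of the clip's jaw, which bears on the sample: jig x 40, y about 42 mm. The jaw is a steel arm 20 mm wide (jig x 30 to 50) from the hinge to y 46 mm. The sample's rear face stands at z 30 to 46 mm, so a second fingertip level with one that holds the tail down meets it.
- spare: second panel sample, same size as the sample, lying on the bench beside the jig; not part of the job. Origin at the centre of its underside.
- pencil: flat carpenter's pencil, about 170 x 14 x 8 mm, on the bench; bystander. Origin at the centre of its underside.
- tape: roll of tape lying flat, 100 mm across, 25 mm high; bystander. Origin at the centre of its underside.
- glue: upright glue bottle, 56 mm across, 150 mm high; bystander. Origin at the centre of its underside.
- driver: screwdriver 200 mm long lying on the bench; bystander. Origin at the centre of its underside.
- screws: open grey plastic box 100 x 80 x 35 mm with some screws in it; bystander. Origin at the centre of its underside.
- clamp: bar clamp lying flat, bar 260 mm long, up to 24 mm high; bystander. Origin at the centre of its underside.

How it is judged:
By the outcome, as a careful person would: the job done as asked, in the order asked, and still so for the second after the job is handed in, with the robot touching nothing.
It also fails if it takes over 45 s, if anything falls off the work surface, if the arm or the gripper's body presses on something with over 40 N, if the wrist force passes 120 N, or if a joint passes its speed limit or range.

## Working session

There is one attempt and no reset: what is moved stays moved. The work goes in short steps, Python scripts to look and compute and a tool call to move; the robot and the scene stay as the last step left them, time stands still between calls to the robot, and variables do not carry over. Pictures are saved under pics/ and viewed, and the job is handed in when it is done.

Besides the shell and the picture viewer there is one more tool, called after ">>>" as name(argument=value, ...), one argument or row to a line, values as JSON. play_rows: Moves the arm, as the interface text tells. Its arguments: {"type":"object","properties":{"rows":{"type":"array"},"squeeze":{"type":"number"}},"required":["rows"]}

```bash
ls; mkdir -p pics; python3 - <<'E'
from workcell import bot
import cv2
print(bot.get_obs())
for n in ["scene","side","wrist"]:
    print(n,bot.camera_model(n))
    p,d=bot.camera(n); cv2.imwrite(f"pics/{n}0.png",p)
    import numpy as np; np.save(f"pics/{n}0.npy",d)
E
```

```text
pics
{'time': 0.0, 'q': array([ 7.45439626e+01,  5.01041203e+00,  1.00349366e+01,  9.51008519e+01,
       -8.27915788e-04,  8.99996602e+01]), 'qd': array([-0.06739642, -0.0081023 , -0.02163098,  0.03751763, -0.03630638,
        0.06452815]), 'joint_efforts': array([-1.70673600e-03, -5.20384133e+01,  4.64809084e+01,  1.61714660e-02,
       -7.62016089e-05, -1.42152172e-05]), 'ee_pos': array([0.14650299, 0.52983371, 0.19479404]), 'tcp_rot': array([-179.37888226,   89.92366818, -104.83457938]), 'wrist_force': array([-0.3711491 ,  0.36234843, -1.04854724]), 'torque': array([ 0.01434148,  0.04060093, -0.0366576 ]), 'opening': 0.08554852030233574}
scene {'fx': 403.63556557448044, 'fy': 403.63556557448044, 'cx': 277.24664059450413, 'cy': 208.9006765210785, 'origin': array([ 1.10928144, -0.44091473,  0.88012425]), 'attitude': array([-140.19373313,   -0.52116803,   43.26344401])}
side {'fx': 546.3569516571722, 'fy': 546.3569516571722, 'cx': 282.75557438799467, 'cy': 204.4602561874719, 'origin': array([ 0.05393829, -0.75140259,  0.78356901]), 'attitude': array([-126.43118238,   -0.52688045,  -35.88671355])}
wrist {'fx': 292.53626177437343, 'fy': 292.53626177437343, 'cx': 279.826234186586, 'cy': 213.76961933176025, 'mount': array([[ 3.14598790e-04, -3.28282849e-01,  9.44579415e-01,
        -1.77335779e-01],
       [ 1.23255760e-03, -9.44578617e-01, -3.28282982e-01,
         8.51429531e-02],
       [ 9.99999191e-01,  1.26752597e-03,  1.07464232e-04,
        -9.88317348e-04],
       [ 0.00000000e+00,  0.00000000e+00,  0.00000000e+00,
         1.00000000e+00]])}
```

View pics/scene0.png

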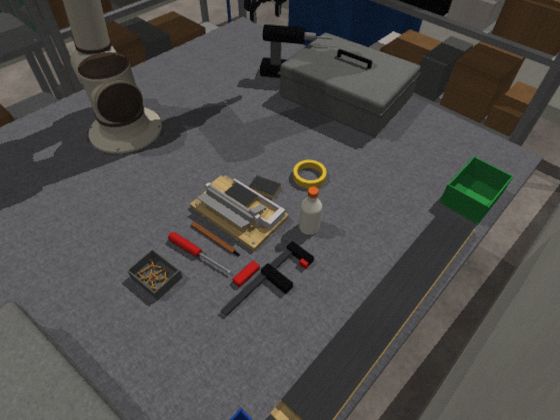

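View pics/side0.png

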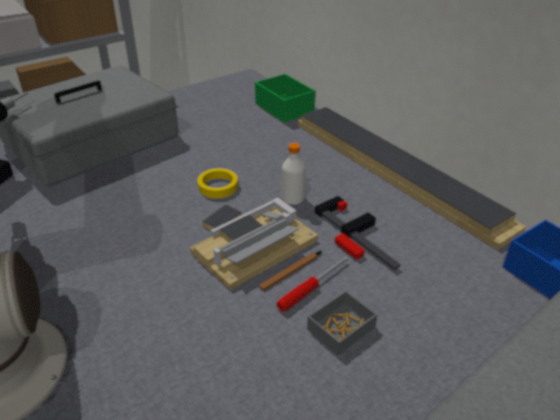

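View pics/wrist0.png

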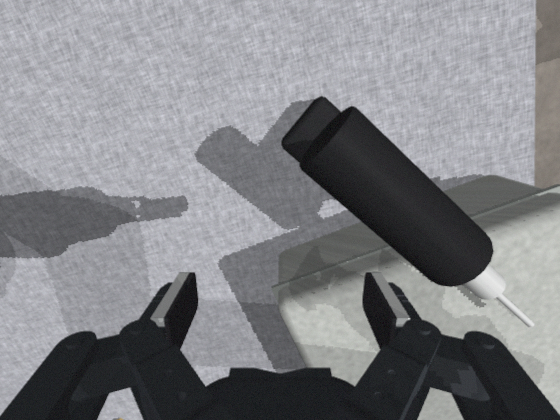

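```bash
cat > h.py <<'E'
import numpy as np
from scipy.spatial.transform import Rotation as R
from workcell import bot
def cam(n,obs=None):
    m=bot.camera_model(n)
    if n=="wrist":
        T=np.eye(4);T[:3,:3]=R.from_euler('xyz',obs['tcp_rot'],degrees=True).as_matrix();T[:3,3]=obs['ee_pos']
        return m,T@m['mount']
    T=np.eye(4);T[:3,:3]=R.from_euler('xyz',m['attitude'],degrees=True).as_matrix();T[:3,3]=m['origin'];return m,T
def cloud(m,T,d):
    v,u=np.mgrid[:d.shape[0],:d.shape[1]]
    P=np.stack([(u-m['cx'])/m['fx']*d,(v-m['cy'])/m['fy']*d,d],-1)
    return P@T[:3,:3].T+T[:3,3]
def ray(m,T,u,v,z):
    r=T[:3,:3]@np.array([(u-m['cx'])/m['fx'],(v-m['cy'])/m['fy'],1]);return T[:3,3]+r*(z-T[2,3])/r[2]
def proj(m,T,p):
    c=(np.asarray(p)-T[:3,3])@T[:3,:3];return np.stack([m['fx']*c[...,0]/c[...,2]+m['cx'],m['fy']*c[...,1]/c[...,2]+m['cy']],-1)
E
python3 - <<'E'
from h import *
import cv2
for n,(x,y,w,h) in dict(scene=(180,165,120,90),side=(180,180,150,112)).items():
    p=cv2.imread(f"pics/{n}0.png");c=p[y:y+h,x:x+w]
    c=cv2.resize(c,(800,600),interpolation=cv2.INTER_CUBIC)
    cv2.imwrite(f"pics/{n}0c.png",cv2.convertScaleAbs(c,alpha=1.3,beta=20))
    m,T=cam(n);d=np.load(f"pics/{n}0.npy");C=cloud(m,T,d)
    hs=cv2.cvtColor(p,cv2.COLOR_BGR2HSV)
    mk=(hs[...,0]>12)&(hs[...,0]<28)&(hs[...,1]>70)&(hs[...,2]>90)
    mk[:y]=0;mk[y+h:]=0;mk[:,:x]=0;mk[:,x+w:]=0
    q=C[mk]; print(n,mk.sum(),np.percentile(q,[2,50,98],axis=0))
E
```

```text
scene 1403 [[ 0.42724933 -0.08984644  0.00795362]
 [ 0.58181773 -0.00305534  0.01953947]
 [ 0.66422483  0.23741425  0.03449688]]
side 3272 [[ 0.41830536 -0.10063609  0.00277932]
 [ 0.52878676 -0.02567336  0.01745347]
 [ 0.65521285  0.26351965  0.03258705]]
```

View pics/scene0c.png

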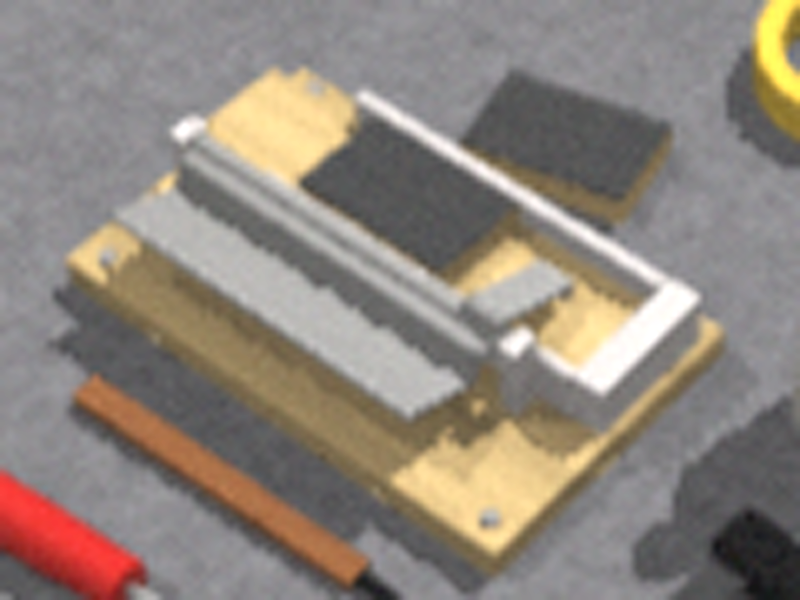

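View pics/side0c.png

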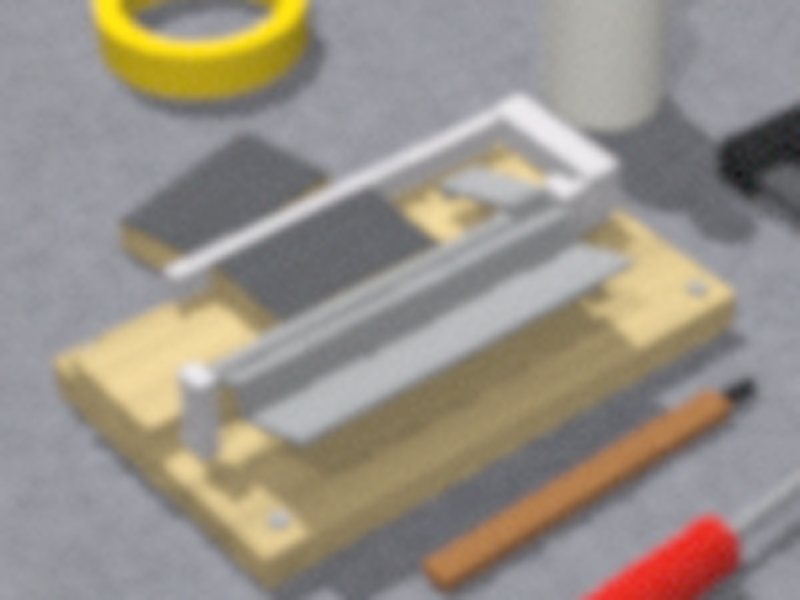

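```bash
python3 - <<'E'
from h import *
S=(180,165,120/800);D=(180,180,150/800)
for n,o,pts in [("scene",S,{(100,-64):(495,560),(100,82):(722,330),(-140,-64):(70,262)}),("side",D,{(100,-64):(735,293),(-140,-64):(265,572)})]:
    m,T=cam(n)
    r={k:ray(m,T,o[0]+(v[0]+.5)*o[2]-.5,o[1]+(v[1]+.5)*o[2]-.5,.018) for k,v in pts.items()}
    for k in r: print(n,k,r[k].round(4))
    d=r[(100,-64)]-r[(-140,-64)];print(np.linalg.norm(d),np.degrees(np.arctan2(d[1],d[0])))
    if n=="scene":
        d=r[(100,82)]-r[(100,-64)];print(np.linalg.norm(d),np.degrees(np.arctan2(d[1],d[0])))
E
```

```text
scene (100, -64) [ 0.67   -0.0505  0.018 ]
scene (100, 82) [0.6564 0.0944 0.018 ]
scene (-140, -64) [ 0.4334 -0.0678  0.018 ]
0.23723684058911096 4.176398818091664
0.14549409673458 95.34776994540981
side (100, -64) [ 0.6647 -0.0492  0.018 ]
side (-140, -64) [ 0.423  -0.0748  0.018 ]
0.24305537489274315 6.048230111336243
```

```bash
cat >> h.py <<'E'
def Trot(o): return R.from_euler('xyz',o['tcp_rot'],degrees=True).as_matrix()
def plan(target,yaw_deg,sgn=1,pos=None):
    "shift in tool axes cm; turn about tool x so that tool z = sgn * jig y"
    o=bot.get_obs();M=Trot(o);p=o['ee_pos'] if pos is None else pos
    s=M.T@(np.array(target)-p)*100
    zy=sgn*np.array([-np.sin(np.radians(yaw_deg)),np.cos(np.radians(yaw_deg)),0])
    c=M.T@zy; a=np.degrees(np.arctan2(-c[1],c[2]))
    return s,a
E
python3 - <<'E'
from h import *
o=bot.get_obs();print(Trot(o).round(3),o['time'])
for s in (1,-1): print(s,plan([0.49,0.01,0.22],5,s))
E
```

```text
[[-0.    -0.964  0.267]
 [-0.001  0.267  0.964]
 [-1.     0.    -0.001]] 0.15
1 (array([ -2.46557376, -46.961418  , -40.95893999]), np.float64(-20.45820036795632))
-1 (array([ -2.46557376, -46.961418  , -40.95893999]), np.float64(159.54179963204368))
```

>>> play_rows(
  rows=[
    [[-1,-4,-3.5],-3,6],
    [[-2,-8,-7],-6,6],
    [[-3,-12,-10.5],-9,6],
    [[-4,-16,-14],-12,6],
    [[-5,-20,-17.5],-15,6],
    [[-5,-23.5,-20.5],-18,6],
    [[-5,-27,-23.5],-20.5,6],
    [[-5,-30,-26.5],-20.5,6],
    [[-5,-33,-29],-20.5,6],
    [[-5,-36,-31.5],-20.5,6],
    [[-5,-38,-33],-20.5,6],
    [[-5,-39,-34],-20.5,6],
  ],
)

```text
time: 1.15
ee_pos: [0.4207, 0.1142, 0.2454]
tcp_rot: [-65.7, 90.0, 29.3]
wrist_force: [0.8, 0.1, 0.2]
opening: 0.0596
```

```bash
python3 - <<'E'
from h import *
o=bot.get_obs();print(o['time'],o['ee_pos'],o['q'],plan([0.46,0.01,0.24],5,1))
E
```

```text
1.15 [0.42069111 0.11424854 0.24539514] [ 1.51885263e+01 -9.08585828e+00  2.05534762e+00  1.01113949e+02
  6.85205508e-03  1.01491758e+01] (array([  0.53869295,  -2.99973453, -10.7299555 ]), np.float64(0.03934959054831539))
```

>>> play_rows(
  rows=[
    [[0,-0.8,-3],0,6],
    [[0,-1.6,-6],0,6],
    [[0,-2.4,-8.5],0,6],
    [[0,-3,-10.5],0,6],
    [[0,-3,-10.5],0,6],
    [[0,-3,-10.5],0,6],
  ],
)

```text
time: 1.65
ee_pos: [0.4591, 0.0135, 0.2449]
tcp_rot: [79.1, 89.9, 174.0]
wrist_force: [0.2, 0.1, 0.3]
opening: 0.0604
```

```bash
python3 - <<'E'
from h import *
import cv2
o=bot.get_obs();p,d=bot.camera('wrist')
print(o['time'],o['ee_pos'],o['tcp_rot'])
cv2.imwrite('pics/w1.png',p);np.savez('pics/w1.npz',d=d,pos=o['ee_pos'],rot=o['tcp_rot'])
E
```

```text
1.65 [0.45914804 0.01354127 0.24488803] [ 79.10045701  89.94600769 174.01226907]
```

View pics/w1.png

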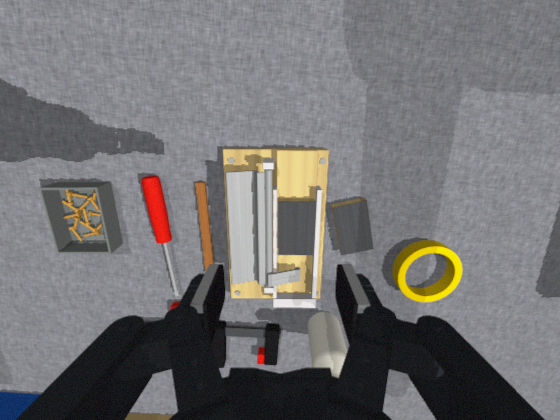

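```bash
python3 - <<'E'
import cv2
p=cv2.imread('pics/w1.png')[140:315,205:345]
cv2.imwrite('pics/w1c.png',cv2.resize(p,None,fx=3.4,fy=3.4,interpolation=cv2.INTER_CUBIC))
E
```

```text
(no output)
```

View pics/w1c.png

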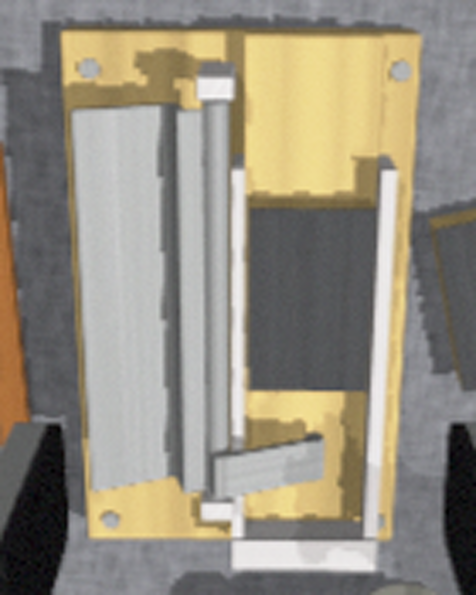

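```bash
python3 - <<'E'
from h import *
f=np.load('pics/w1.npz');m,T=cam('wrist',dict(ee_pos=f['pos'],tcp_rot=f['rot']))
px=lambda u,v:(205+(u+.5)/3.4-.5,140+(v+.5)/3.4-.5)
jig={(-140,-64):(62,32),(-140,82):(419,34),(100,-64):(92,537),(100,82):(391,537)}
A=np.array(list(jig))/1000.; B=np.array([ray(m,T,*px(*v),.018)[:2] for v in jig.values()])
ac,bc=A.mean(0),B.mean(0);a=A-ac;b=B-bc
th=np.arctan2((a[:,0]*b[:,1]-a[:,1]*b[:,0]).sum(),(a*b).sum());Rm=np.array([[np.cos(th),-np.sin(th)],[np.sin(th),np.cos(th)]])
t=bc-Rm@ac;print('yaw',np.degrees(th),'t',t);print('res mm',((A@Rm.T+t-B)*1000).round(1))
J=lambda w:(Rm.T@(w-t)*1000).round(1)
for n,(uv,z) in dict(sr1=((247,208),.046),sr2=((378,208),.046),sf1=((248,390),.046),stop1=((236,541),.046),stop2=((376,541),.046),post1=((198,76),.056),post1b=((234,97),.056),post2=((203,503),.056),tailA=((75,110),.0555),tailB=((92,490),.0555),jaw=((322,440),.045)).items(): print(n,J(ray(m,T,*px(*uv),z)[:2]))
# depth check
C=cloud(m,T,f['d']);
for n,uv in dict(sample=(312,300),bed=(310,130),tail=(120,300),base=(120,520)).items():
    u,v=[int(round(k)) for k in px(*uv)]; c=np.median(C[v-2:v+3,u-2:u+3].reshape(-1,3),axis=0);print(n,J(c[:2]),c[2].round(4))
E
```

```text
yaw 4.813957013231004 t [0.56058517 0.00609374]
res mm [[-1.3 -1.8]
 [-2.   1.5]
 [ 1.6 -1.5]
 [ 1.7  1.8]]
sr1 [-73.8  11.8]
sr2 [-73.9  63.5]
sf1 [ 6.  12.3]
stop1 [80.8  7. ]
stop2 [80.6 69.3]
post1 [-127.2   -6.1]
post1b [-119.5    7.1]
post2 [54.6 -6.9]
tailA [-114.4  -52.1]
tailB [ 48.7 -54. ]
jaw [30.3 44.1]
sample [-34.   37.7] 0.045
bed [-101.2   37.2] 0.0287
tail [-35.2 -39.4] 0.0483
base [ 90.4 -48.9] 0.0169
```

```bash
cat >> h.py <<'E'
TH=np.radians(4.81);RJ=np.array([[np.cos(TH),-np.sin(TH)],[np.sin(TH),np.cos(TH)]]);TJ=np.array([.5606,.0061])
def j2w(x,y,z): return np.r_[RJ@np.array([x,y])/1000+TJ,z/1000]
def w2j(p): return np.r_[RJ.T@(np.array(p[:2])-TJ)*1000,p[2]*1000].round(1)
E
python3 - <<'E'
from h import *
o=bot.get_obs();print(o['time'],w2j(o['ee_pos']),plan(j2w(-90,0,90),4.81))
E
```

```text
1.7 [-100.6   16.7  245.1] (array([15.5066621 , -1.06473027, -1.67247075]), np.float64(0.1706580452490844))
```

>>> play_rows(
  rows=[
    [[2.5,-0.2,-0.4],0,6],
    [[5,-0.5,-0.8],0,6],
    [[7.5,-0.8,-1.2],0.2,6],
    [[10,-1.1,-1.7],0.2,6],
    [[12.5,-1.1,-1.7],0.2,6],
    [[14.5,-1.1,-1.7],0.2,6],
    [[15.5,-1.1,-1.7],0.2,6],
    [[15.5,-1.1,-1.7],0.2,6],
    [[15.5,-1.1,-1.7],0.2,6],
  ],
)

```text
time: 2.45
ee_pos: [0.4715, -0.001, 0.0909]
tcp_rot: [-72.7, 90.0, 22.2]
wrist_force: [-0.6, -0.6, 1.0]
opening: 0.0601
```

```bash
python3 - <<'E'
from h import *
import cv2
o=bot.get_obs();p,d=bot.camera('wrist')
print(o['time'],w2j(o['ee_pos']),o['wrist_force'],plan(j2w(-90,0,90),4.81))
cv2.imwrite('pics/w2.png',p)
q,ds=bot.camera('side');cv2.imwrite('pics/s2.png',cv2.resize(q[120:320,130:400],None,fx=2.9,fy=2.9,interpolation=cv2.INTER_CUBIC))
m,T=cam('side');C=cloud(m,T,ds)
np.save('pics/s2.npy',C)
E
```

```text
2.45 [-89.4   0.4  90.9] [-0.60410897 -0.59369715  0.9608637 ] (array([ 0.16442159,  0.11393525, -0.02006483]), np.float64(0.07783852117433637))
```

View pics/w2.png

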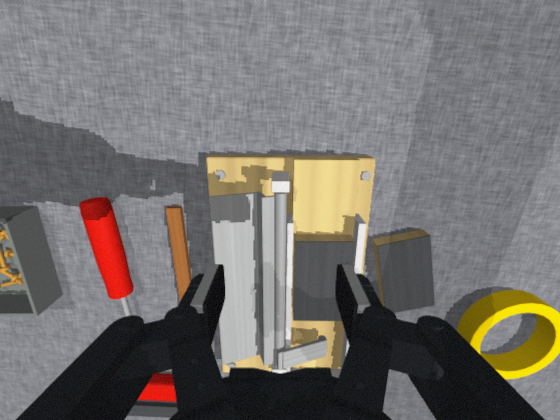

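View pics/s2.png

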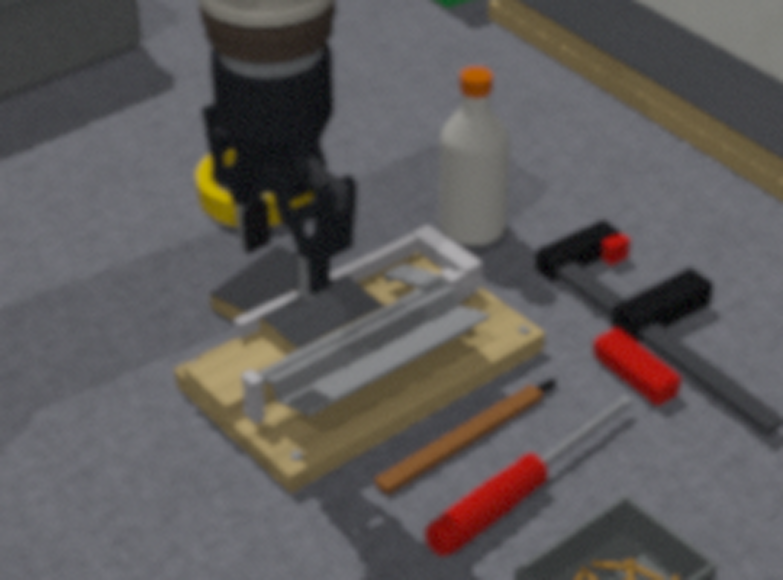

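```bash
python3 - <<'E'
from h import *
f=np.load('pics/w1.npz');m=bot.camera_model('wrist');P=cloud(m,m['mount'],f['d'])*1000
d=f['d']; ok=(d>0)&(P[...,0]>-60)&(P[...,0]<25)
for s in (-1,1):
    q=P[ok&(np.sign(P[...,2])==s)&(abs(P[...,2])<70)]
    print(s,len(q),np.percentile(q,[0,1,50,99,99.7,100],axis=0).round(1).tolist())
    t=q[q[:,0]>np.percentile(q[:,0],90)]; print(t.min(0).round(1),t.max(0).round(1))
E
```

```text
-1 729 [[-60.0, -10.6, -44.6], [-59.9, -9.7, -44.1], [-52.3, 7.9, -31.4], [-40.7, 12.5, -30.6], [-40.1, 12.6, -30.6], [-39.5, 12.8, -30.5]]
[-44.4 -10.2 -37.3] [-39.5  12.  -30.7]
1 726 [[-60.0, -10.4, 28.7], [-59.9, -9.5, 28.8], [-52.2, 8.0, 29.5], [-40.6, 12.5, 42.4], [-40.1, 12.7, 42.7], [-39.3, 12.8, 43.0]]
[-44.2  -9.3  28.8] [-39.3  12.   34.2]
```

```bash
python3 - <<'E'
from h import *
m,T=cam('side')
for y in (-37,37):
  for z in (91,95,100,110,130):
    p=proj(m,T,j2w(-89,y,z)); print(y,z,((p-[130,120])*2.9).round(0))
E
```

```text
-37 91 [320. 344.]
-37 95 [320. 339.]
-37 100 [320. 333.]
-37 110 [319. 322.]
-37 130 [318. 299.]
37 91 [257. 292.]
37 95 [256. 288.]
37 100 [256. 282.]
37 110 [255. 271.]
37 130 [253. 248.]
```

>>> play_rows(
  rows=[
    [[1.2,0.1,0],0,6],
    [[2.4,0.1,0],0,6],
    [[3.4,0.1,0],0,6],
    [[3.4,0.1,0],0,6],
    [[3.4,0.1,0],0,6],
  ],
)

```text
time: 2.97
ee_pos: [0.4699, -0.0018, 0.0553]
tcp_rot: [85.2, 89.9, -180.0]
wrist_force: [-0.2, 0.4, 0.4]
opening: 0.06
```

```bash
python3 - <<'E'
from h import *
import cv2
o=bot.get_obs()
print(o['time'],w2j(o['ee_pos']),o['wrist_force'])
q,ds=bot.camera('side');cv2.imwrite('pics/s3.png',cv2.resize(q[170:290,180:330],None,fx=5,fy=5,interpolation=cv2.INTER_CUBIC))
p,d=bot.camera('wrist');cv2.imwrite('pics/w3.png',p)
m=bot.camera_model('wrist');P=cloud(m,m['mount'],d)*1000
for v in (262,268,275,290,310):
  for u in (205,215,222,340,348): print(v,u,P[v,u].round(0),end=' ')
  print()
E
```

```text
2.9667 [-91.1  -0.2  55.3] [-0.2204337   0.3549729   0.39640223]
262 205 [  2. -12. -52.] 262 215 [  6. -14. -46.] 262 222 [  6. -14. -41.] 262 340 [ 12. -17.  43.] 262 348 [ 12. -17.  49.] 
268 205 [  2. -17. -53.] 268 215 [-48.  12. -33.] 268 222 [-43.   9. -31.] 268 340 [-48.  12.  29.] 268 348 [-48.  12.  33.] 
275 205 [-55.  12. -36.] 275 215 [-55.  12. -32.] 275 222 [-45.   6. -31.] 275 340 [-50.   9.  29.] 275 348 [-55.  12.  32.] 
290 205 [-68.  12. -33.] 290 215 [-60.   7. -31.] 290 222 [-47.  -2. -31.] 290 340 [-52.   2.  29.] 290 348 [-67.  12.  29.] 
310 205 [-77.   9. -31.] 310 215 [-63.  -2. -31.] 310 222 [  6. -55. -44.] 310 340 [-56.  -7.  29.] 310 348 [-70.   3.  29.]
```

View pics/s3.png

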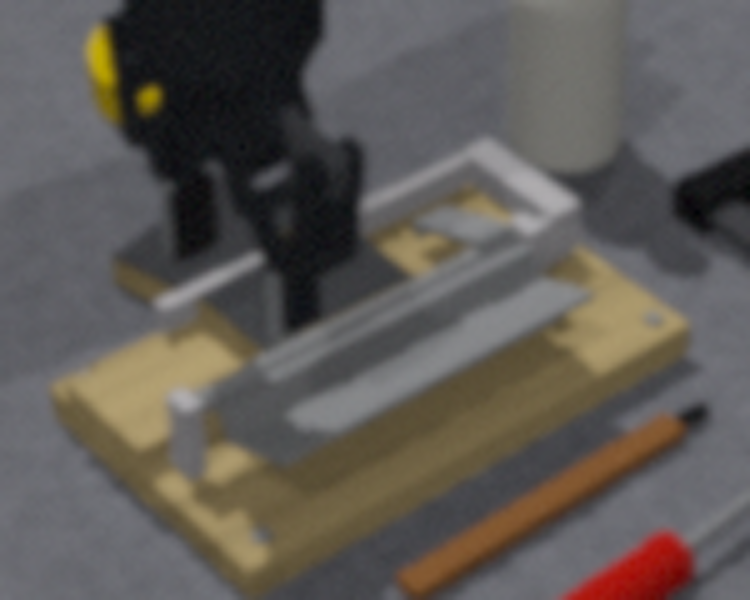

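View pics/w3.png

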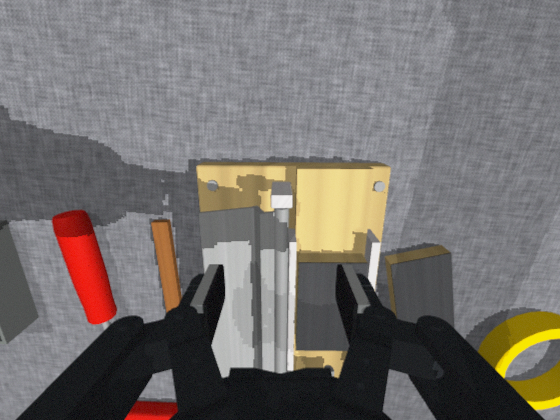

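>>> play_rows(
  rows=[
    [[1,0,0],0,6],
    [[2,0,0],0,6],
    [[3,0,0],0,6],
    [[3.5,0,0],0,6],
    [[3.5,0,0],0,6],
  ],
)

```text
time: 3.48
ee_pos: [0.4695, -0.0017, 0.0194]
tcp_rot: [84.2, 89.8, 179.1]
wrist_force: [-0.3, 0.4, 0.2]
opening: 0.0599
```

```bash
python3 - <<'E'
from h import *
import cv2
o=bot.get_obs()
print(o['time'],w2j(o['ee_pos']),o['wrist_force'],o['torque'])
q,ds=bot.camera('side');cv2.imwrite('pics/s4.png',cv2.resize(q[170:290,180:330],None,fx=5,fy=5,interpolation=cv2.INTER_CUBIC))
p,d=bot.camera('wrist');cv2.imwrite('pics/w4.png',p)
m=bot.camera_model('wrist');P=cloud(m,m['mount'],d)*1000
print(P[380,240:330:15].round(0))
E
```

```text
3.4833 [-91.5  -0.2  19.4] [-0.25243993  0.40107343  0.17977767] [ 0.00384472 -0.01539493  0.02428209]
[[-112.   11.  -12.]
 [-112.   11.   -8.]
 [-113.   11.   -4.]
 [-113.   12.    1.]
 [-113.   12.    5.]
 [-113.   12.   10.]]
```

View pics/s4.png

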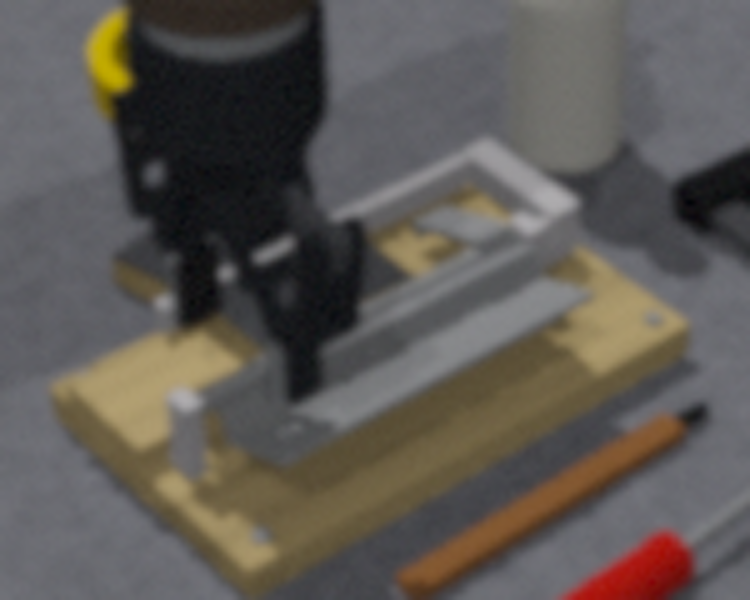

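View pics/w4.png

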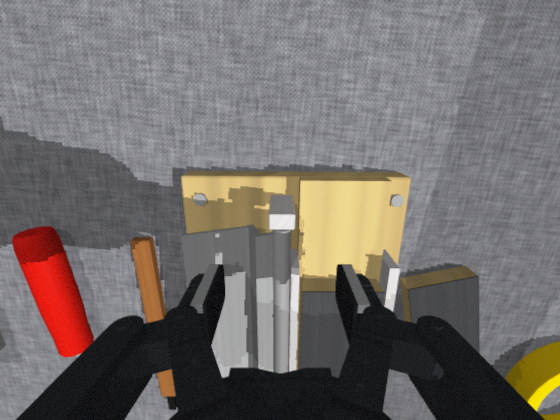

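>>> play_rows(
  rows=[
    [[0.5,0,0],0,6],
    [[1,0,0],0,6],
    [[1.2,0,0],0,6],
    [[1.2,0,0],0,6],
  ],
)

```text
time: 3.92
ee_pos: [0.4702, -0.0017, 0.0086]
tcp_rot: [84.1, 90.0, 178.9]
wrist_force: [0.7, 0.8, 0.5]
opening: 0.0599
```

>>> play_rows(
  rows=[
    [[0.2,0,0],0,6],
    [[0.4,0,0],0,6],
    [[0.4,0,0],0,6],
  ],
)

```text
time: 4.17
ee_pos: [0.4706, -0.0017, 0.0053]
tcp_rot: [-44.1, 90.0, 50.7]
wrist_force: [-0.5, 0.9, 2.9]
opening: 0.0599
```

```bash
python3 - <<'E'
from h import *
import cv2
o=bot.get_obs()
print(o['time'],w2j(o['ee_pos']),o['wrist_force'],o['torque'])
q,ds=bot.camera('side');cv2.imwrite('pics/s5.png',cv2.resize(q[170:290,180:330],None,fx=5,fy=5,interpolation=cv2.INTER_CUBIC))
E
```

```text
4.1667 [-90.3  -0.2   5.3] [-0.49171348  0.85459717  2.92072625] [ 0.00688063  0.16631963 -0.02689989]
```

View pics/s5.png

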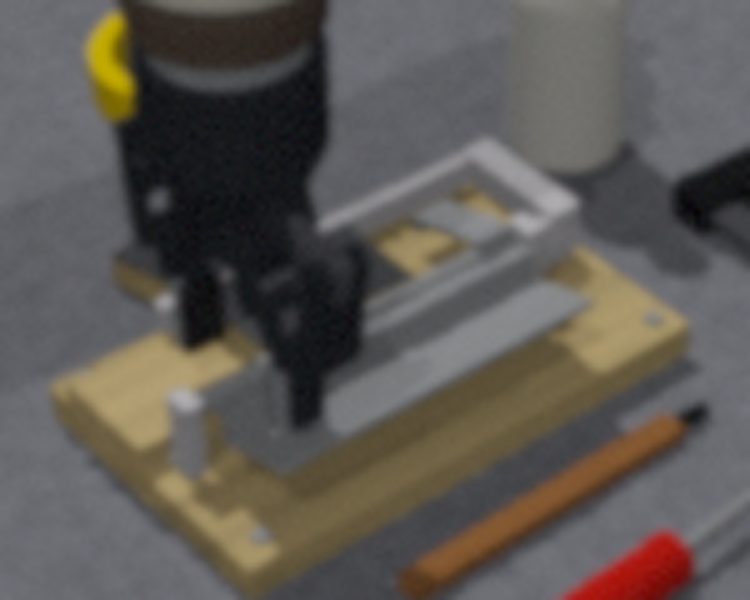

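>>> play_rows(
  rows=[
    [[0.3,0,0],0,6],
    [[0.6,0,0],0,6],
    [[0.9,0,0],0,6],
    [[1.1,0,0],0,6],
    [[1.1,0,0],0,6],
    [[1.1,0,0],0,6],
  ],
)

```text
time: 4.72
ee_pos: [0.471, -0.0008, -0.0051]
tcp_rot: [-38.1, 89.9, 56.8]
wrist_force: [-2.4, 5.8, 9.0]
opening: 0.06
```

>>> play_rows(
  rows=[
    [[0.1,0,0],0,6],
    [[0.2,0,0],0,6],
    [[0.2,0,0],0,6],
  ],
)

```text
time: 4.97
ee_pos: [0.4712, -0.0009, -0.0057]
tcp_rot: [-58.4, 89.9, 36.5]
wrist_force: [-8.8, 7.6, 22.2]
opening: 0.0596
```

```bash
python3 - <<'E'
from h import *
import cv2
o=bot.get_obs()
print(o['time'],w2j(o['ee_pos']),o['wrist_force'],o['torque'])
q,ds=bot.camera('side');cv2.imwrite('pics/s6.png',cv2.resize(q[170:290,180:330],None,fx=5,fy=5,interpolation=cv2.INTER_CUBIC))
p,d=bot.camera('wrist');cv2.imwrite('pics/w6.png',p)
E
```

```text
4.9667 [-89.7   0.5  -5.7] [-8.79331092  7.61956693 22.18498438] [ 0.78459134  1.6804264  -0.22273497]
```

View pics/s6.png

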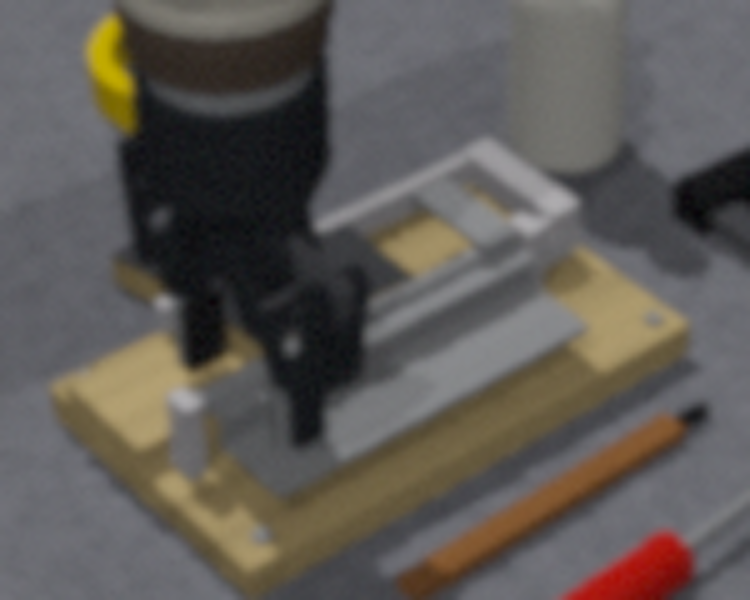

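View pics/w6.png

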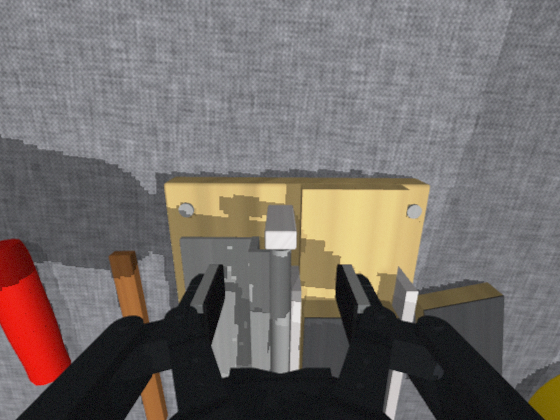

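>>> play_rows(
  rows=[
    [[-0.15,0,0],0,6],
    [[-0.15,0,0],0,6],
  ],
)

```text
time: 5.23
ee_pos: [0.4711, -0.001, -0.0052]
tcp_rot: [-50.8, 89.9, 44.1]
wrist_force: [-2.3, 5.8, 9.0]
opening: 0.0598
```

```bash
python3 - <<'E'
from h import *
o=bot.get_obs()
print(o['time'],w2j(o['ee_pos']),o['wrist_force'],plan(j2w(-12,0,-5),4.81))
E
```

```text
5.2333 [-89.8   0.5  -5.2] [-2.32699505  5.83854831  8.97404925] (array([-3.96871015e-03, -7.77624540e+00, -5.58790877e-02]), np.float64(0.06654393853945394))
```

>>> play_rows(
  rows=[
    [[0,-0.3,0],0,6],
    [[0,-0.7,0],0,6],
    [[0,-1.1,0],0,6],
    [[0,-1.5,0],0,6],
    [[0,-1.9,0],0,6],
    [[0,-2.3,0],0,6],
    [[0,-2.7,0],0,6],
    [[0,-3.1,0],0,6],
    [[0,-3.5,0],0,6],
    [[0,-3.8,0],0,6],
    [[0,-4,0],0,6],
    [[0,-4,0],0,6],
  ],
)

```text
time: 6.23
ee_pos: [0.5101, 0.0012, -0.0053]
tcp_rot: [150.2, 89.9, -115.0]
wrist_force: [-8.5, -1.4, 15.7]
opening: 0.0598
```

```bash
python3 - <<'E'
from h import *
import cv2
o=bot.get_obs()
print(o['time'],w2j(o['ee_pos']),o['wrist_force'],plan(j2w(-12,0,-5),4.81))
q,ds=bot.camera('side');cv2.imwrite('pics/s7.png',cv2.resize(q[170:290,180:330],None,fx=5,fy=5,interpolation=cv2.INTER_CUBIC))
p,d=bot.camera('wrist');cv2.imwrite('pics/w7.png',p)
E
```

```text
6.2333 [-50.7  -0.7  -5.3] [-8.53032908 -1.44935329 15.684583  ] (array([-0.03240551, -3.87016271,  0.06835067]), np.float64(-0.0012405281256301596))
```

View pics/s7.png

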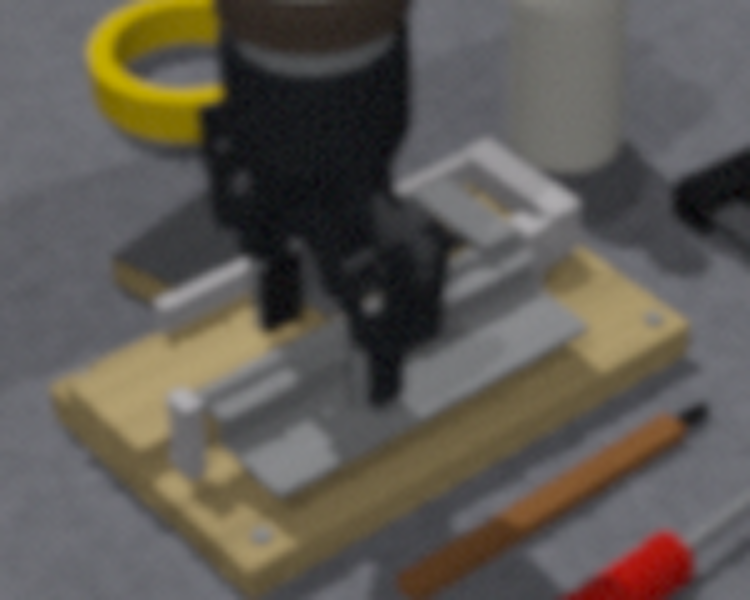

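View pics/w7.png

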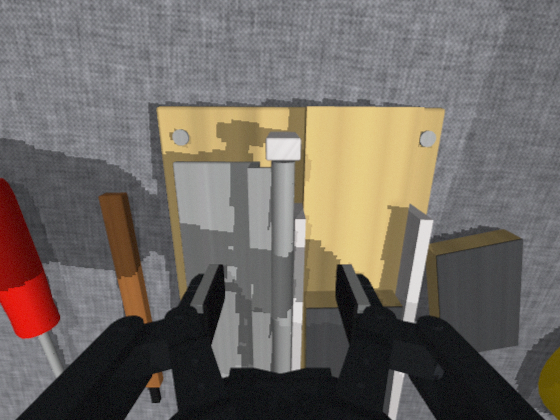

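>>> play_rows(
  rows=[
    [[0,-0.4,0],0,6],
    [[0,-0.8,0],0,6],
    [[0,-1.2,0],0,6],
    [[0,-1.6,0],0,6],
    [[0,-2,0],0,6],
    [[0,-2.4,0],0,6],
    [[0,-2.8,0],0,6],
    [[0,-3.1,0],0,6],
    [[0,-3.4,0],0,6],
    [[0,-3.6,0],0,6],
    [[0,-3.6,0],0,6],
  ],
)

```text
time: 7.25
ee_pos: [0.5459, 0.0042, -0.0052]
tcp_rot: [143.7, 89.9, -121.5]
wrist_force: [-9.3, -1.2, 16.1]
opening: 0.06
```

```bash
python3 - <<'E'
from h import *
import cv2
o=bot.get_obs()
print(o['time'],w2j(o['ee_pos']),o['wrist_force'])
q,ds=bot.camera('side');cv2.imwrite('pics/s8.png',cv2.resize(q[170:290,180:330],None,fx=5,fy=5,interpolation=cv2.INTER_CUBIC))
q,ds=bot.camera('scene');cv2.imwrite('pics/c8.png',cv2.resize(q[155:260,170:310],None,fx=5.5,fy=5.5,interpolation=cv2.INTER_CUBIC))
E
```

```text
7.25 [-14.8  -0.7  -5.2] [-9.26593895 -1.24065134 16.09019479]
```

View pics/s8.png

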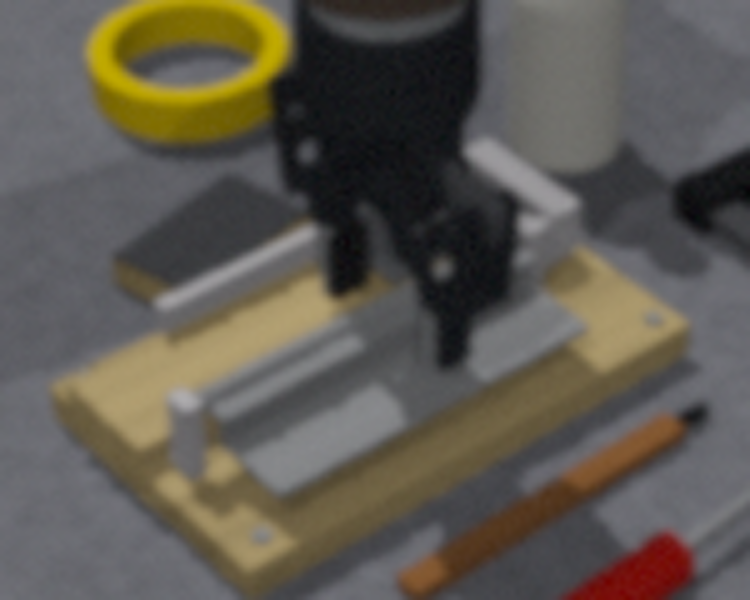

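View pics/c8.png

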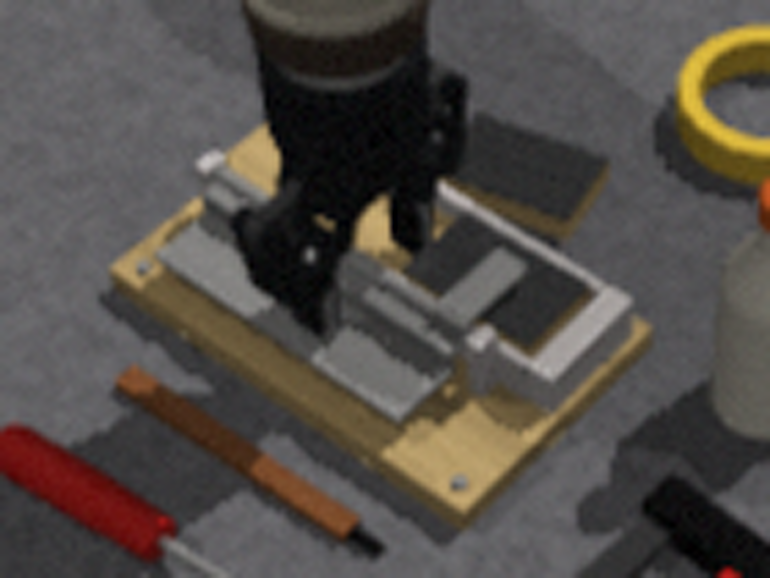

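>>> play_rows(
  rows=[
    [[0,-0.1,0],0,6],
    [[0,-0.2,0],0,6],
    [[0,-0.3,0],0,6],
    [[0,-0.3,0],0,6],
  ],
)

```text
time: 7.68
ee_pos: [0.5488, 0.0044, -0.0052]
tcp_rot: [147.6, 89.9, -117.6]
wrist_force: [-8.8, -2.0, 16.2]
opening: 0.0597
```

>>> play_rows(
  rows=[
    [[0,-0.1,0],0,6],
    [[0,-0.1,0],0,6],
  ],
)

```text
time: 7.85
ee_pos: [0.5491, 0.0044, -0.0053]
tcp_rot: [121.1, 89.9, -144.1]
wrist_force: [-12.0, -0.8, 17.5]
opening: 0.0598
```

>>> play_rows(
  rows=[
    [[0,-0.1,0],0,6],
    [[0,-0.1,0],0,6],
    [[0,-0.1,0],0,6],
  ],
)

```text
time: 8.1
ee_pos: [0.5505, 0.0045, -0.0052]
tcp_rot: [135.0, 89.9, -130.2]
wrist_force: [-10.9, 0.1, 16.3]
opening: 0.0599
```

```bash
python3 - <<'E'
from h import *
import cv2
o=bot.get_obs()
print(o['time'],w2j(o['ee_pos']),o['wrist_force'],o['torque'])
q,ds=bot.camera('scene');cv2.imwrite('pics/c9.png',cv2.resize(q[185:245,225:305],None,fx=9.5,fy=9.5,interpolation=cv2.INTER_CUBIC))
E
```

```text
8.1 [-10.2  -0.7  -5.2] [-10.89139725   0.09220555  16.33665971] [-0.76080025  2.11598786 -0.32240527]
```

View pics/c9.png

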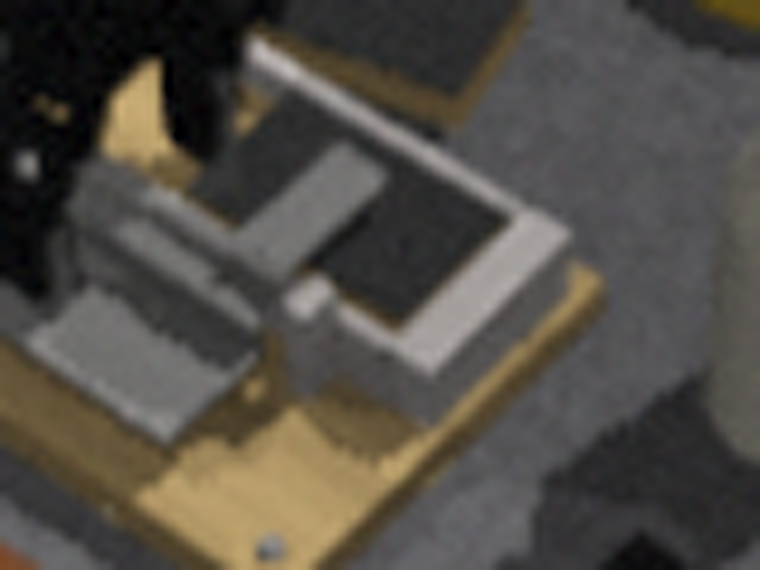

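>>> play_rows(
  rows=[
    [[0,-0.1,0],0,6],
    [[0,-0.1,0],0,6],
    [[0,-0.1,0],0,6],
  ],
)

```text
time: 8.4
ee_pos: [0.5515, 0.0047, -0.0052]
tcp_rot: [135.7, 89.9, -129.4]
wrist_force: [-10.3, -1.0, 15.7]
opening: 0.0602
```

>>> play_rows(
  rows=[
    [[0,-0.1,0],0,6],
    [[0,-0.1,0],0,6],
    [[0,-0.1,0],0,6],
  ],
)

```text
time: 8.65
ee_pos: [0.5514, 0.0047, -0.0052]
tcp_rot: [110.5, 89.8, -154.7]
wrist_force: [-15.5, -0.7, 18.9]
opening: 0.0597
```

>>> play_rows(
  rows=[
    [[0,-0.1,0],0,6],
    [[0,-0.1,0],0,6],
    [[0,-0.1,0],0,6],
  ],
)

```text
time: 8.9
ee_pos: [0.5514, 0.0047, -0.0053]
tcp_rot: [102.6, 89.7, -162.6]
wrist_force: [-21.0, -2.1, 23.0]
opening: 0.0602
```

```bash
python3 - <<'E'
from h import *
import cv2
o=bot.get_obs()
print(o['time'],w2j(o['ee_pos']),o['wrist_force'],o['torque'])
q,ds=bot.camera('scene');cv2.imwrite('pics/c10.png',cv2.resize(q[185:245,225:305],None,fx=9.5,fy=9.5,interpolation=cv2.INTER_CUBIC))
E
```

```text
8.9 [-9.3 -0.6 -5.3] [-20.96425915  -2.05466379  22.96224847] [-0.81364873  4.17108577 -0.08161911]
```

View pics/c10.png

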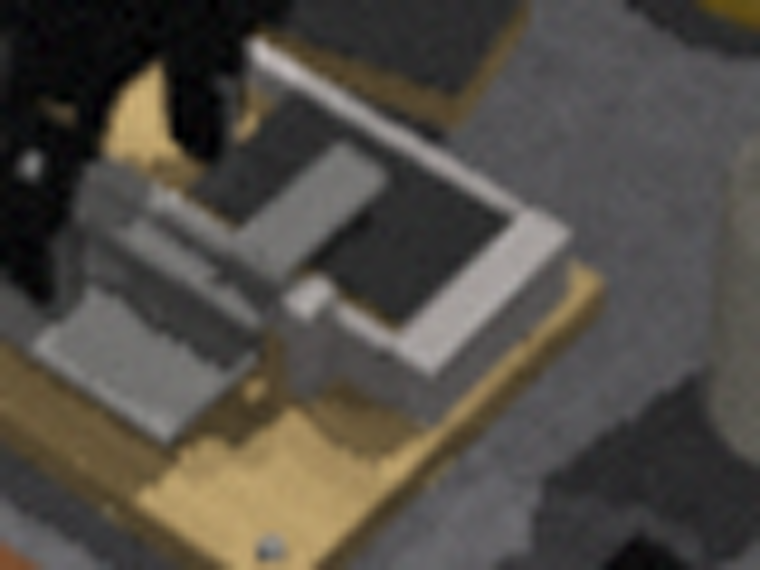

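>>> play_rows(
  rows=[
    [[0,0.2,0],0,6],
    [[0,0.4,0],0,6],
    [[0,0.7,0],0,6],
    [[0,0.7,0],0,6],
    [[0,0.7,0],0,6],
  ],
)

```text
time: 9.37
ee_pos: [0.549, 0.0045, -0.005]
tcp_rot: [-103.0, 89.8, -8.2]
wrist_force: [1.4, -0.4, 8.3]
opening: 0.0596
```

```bash
python3 - <<'E'
from h import *
import cv2
o=bot.get_obs()
print(o['time'],w2j(o['ee_pos']),o['wrist_force'],o['torque'])
q,ds=bot.camera('scene');cv2.imwrite('pics/c11.png',cv2.resize(q[185:245,225:305],None,fx=9.5,fy=9.5,interpolation=cv2.INTER_CUBIC))
E
```

```text
9.3667 [-11.7  -0.6  -5. ] [ 1.44367824 -0.44733891  8.33054992] [-0.29133623 -0.4132056   0.07504548]
```

View pics/c11.png

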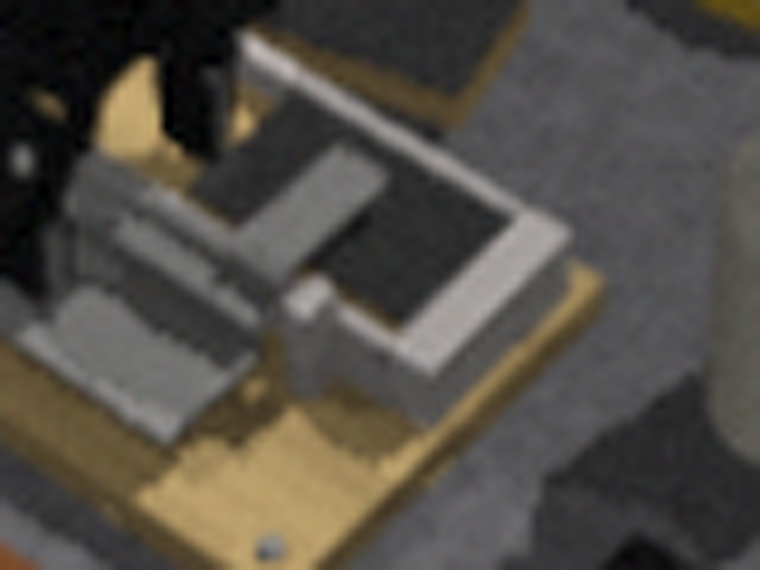

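>>> play_rows(
  rows=[
    [[0,0.3,0],0,6],
    [[-0.1,0.3,0],0,6],
    [[-0.2,0.3,0],0,6],
    [[-0.3,0.3,0],0,6],
    [[-0.4,0.3,0],0,6],
    [[-0.6,0.3,0],0,6],
    [[-0.8,0.3,0],0,6],
    [[-1.1,0.3,0],0,6],
    [[-1.5,0.3,0],0,6],
    [[-2,0.3,0],0,6],
    [[-2.5,0.3,0],0,6],
    [[-3,0.3,0],0,6],
  ],
)

```text
time: 10.42
ee_pos: [0.5443, 0.0046, 0.0243]
tcp_rot: [24.8, 90.0, 119.6]
wrist_force: [0.2, -0.4, 0.1]
opening: 0.06
```

>>> play_rows(
  rows=[
    [[-2,0,0],0,6],
    [[-5,0,0],0,6],
    [[-8,1,0],0,6],
    [[-11,3,0],0,6],
    [[-14,5,0],0,6],
    [[-16,7,0],0,6],
    [[-16,8,0],0,6],
    [[-16,8,0],0,6],
  ],
)

```text
time: 11.08
ee_pos: [0.464, -0.0024, 0.1859]
tcp_rot: [-94.4, 89.8, 0.5]
wrist_force: [0.1, -0.0, 0.1]
opening: 0.0604
```

```bash
python3 - <<'E'
from h import *
import cv2
o=bot.get_obs()
print(o['time'],w2j(o['ee_pos']),o['wrist_force'],o['torque'])
q,ds=bot.camera('scene');cv2.imwrite('pics/c12.png',cv2.resize(q[165:255,180:300],None,fx=6.6,fy=6.6,interpolation=cv2.INTER_CUBIC))
p,d=bot.camera('wrist');cv2.imwrite('pics/w12.png',p);np.savez('pics/w12.npz',d=d,pos=o['ee_pos'],rot=o['tcp_rot'])
E
```

```text
11.0833 [-97.   -0.3 185.9] [ 0.09628135 -0.04819328  0.13514431] [-0.01571693  0.00729447  0.00788481]
```

View pics/c12.png

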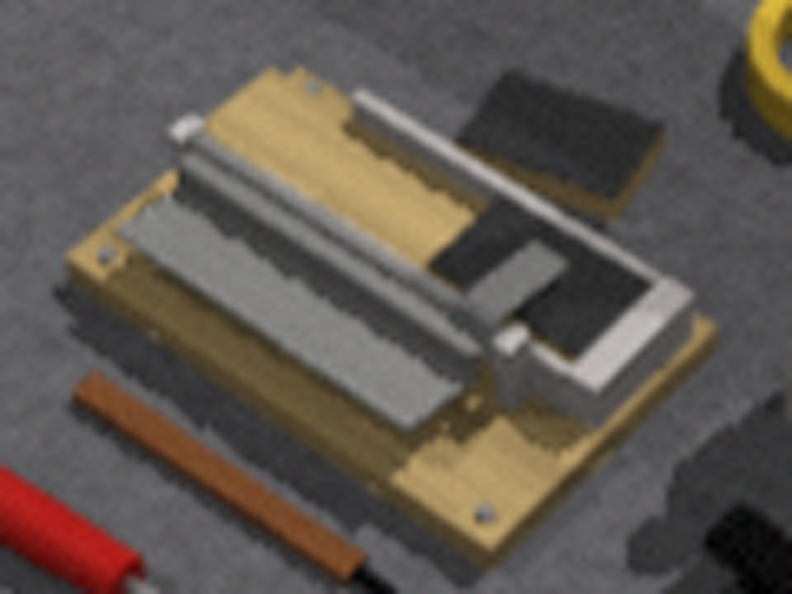

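View pics/w12.png

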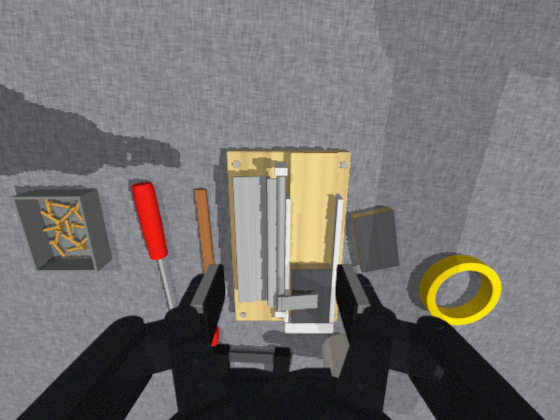

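```bash
python3 - <<'E'
from h import *
import cv2
f=np.load('pics/w12.npz');m,T=cam('wrist',dict(ee_pos=f['pos'],tcp_rot=f['rot']))
p=cv2.imread('pics/w12.png')
for u in (300,310,325):
    g=p[255:335,u-3:u+4].astype(int).mean((1,2)).round(0)
    for i in np.argsort(-abs(np.diff(g)))[:6]: print(u,255+i+.5,w2j(ray(m,T,u,255+i+.5,.046)),g[i],g[i+1])
cv2.imwrite('pics/w12c.png',cv2.resize(p[225:345,240:360],None,fx=5,fy=5,interpolation=cv2.INTER_CUBIC))
E
```

```text
300 322.5 [80.4 25.8 46. ] 85.0 180.0
300 332.5 [96.7 26.2 46. ] 216.0 137.0
300 295.5 [38.5 24.8 46. ] 94.0 152.0
300 333.5 [98.4 26.2 46. ] 137.0 88.0
300 308.5 [58.3 25.2 46. ] 159.0 112.0
300 323.5 [82.  25.8 46. ] 180.0 223.0
310 322.5 [80.4 39.  46. ] 84.0 190.0
310 332.5 [96.7 39.6 46. ] 222.0 141.0
310 294.5 [37.  37.4 46. ] 80.0 147.0
310 333.5 [98.3 39.6 46. ] 141.0 89.0
310 307.5 [56.7 38.1 46. ] 163.0 112.0
310 308.5 [58.2 38.2 46. ] 112.0 75.0
325 322.5 [80.3 58.8 46. ] 77.0 158.0
325 332.5 [96.6 59.7 46. ] 205.0 129.0
325 333.5 [98.3 59.7 46. ] 129.0 80.0
325 323.5 [81.9 58.9 46. ] 158.0 201.0
325 262.5 [-8.9 54.1 46. ] 124.0 98.0
325 268.5 [-0.6 54.5 46. ] 88.0 76.0
```

View pics/w12c.png

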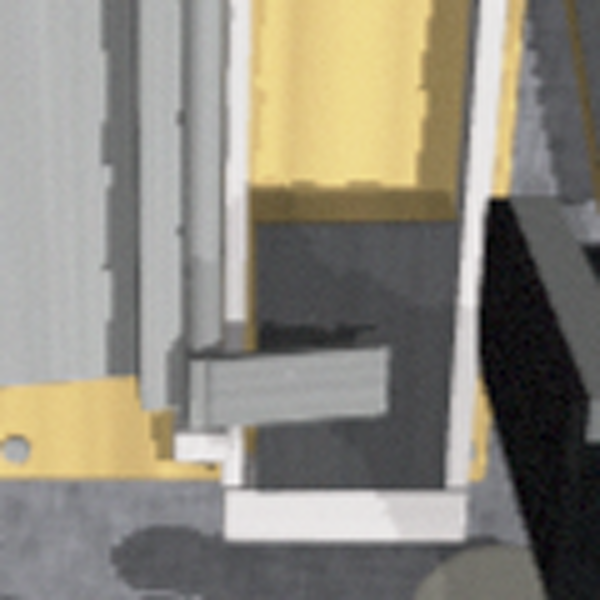

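The sample's dark top runs right up to the stop bar. Its rear edge measures jig x ≈ -0.6 mm (0 is home), and the jaw is down on it. I'm handing in the job.

```bash
python3 - <<'E'
from workcell import bot
print(bot.job_done(), bot.get_obs()['time'])
E
```

```text
the job is handed in; nothing more can be done
the job is handed in; nothing more can be done
```

The sample is home against the end stop, with the jaw clamped on it, and the arm is clear. I handed the job in at about 11 s.

**What I did:** With the fingers 60 mm apart, I pressed the clip's tail to its limit with one fingertip. The other fingertip pushed the sample about 74 mm along the lane under the raised jaw. It was home when 2 mm more commanded push gave no movement and the push force rose from 10 to 21 N. I then backed off with the tail still down, let the tail come up slowly and retreated.

**Last checks:**
- **Sample:** the wrist picture shows no gap at the stop. The sample's rear edge measures jig x -0.6 mm, against 0 for fully home, which is within calibration error.
- **Clip and arm:** the pictures show the jaw down on the sample, and wrist force is near zero.
- **Bystanders:** nothing else looks moved in the pictures. I judged that by eye and did not measure positions.

**Disagreement:** in the pictures the fingertips sat about 40 mm behind the stated TCP. I therefore set the pressing depth by touch and force, and the TCP read about -5 mm in z while holding the tail down.

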